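# Load, slide home and square up oak lamp tops in the boring jig

## Robot

A 7-joint arm with a two-finger parallel gripper is mounted at the origin on the work surface. World frame = base frame: x ahead of the robot, y to its left, z up, the work surface at z = 0. Lengths are in mm, angles in degrees, forces in N, time in s.
With the tool pointing down it reaches from about 425 to 825 mm from the base axis. Payload 3.6 kg.
Tool frame: the origin (TCP) lies at the very end of the fingers, on their centre line; the grasp point (between the pads) lies 19 mm behind it (arm.tcp_to_grasp is the distance from the TCP to the grasp point, in mm); z points along the fingers, y is the line along which they close (so a half turn about z gives the same grasp; the last joint's range is limited). The gripper opens to 93 mm and grips with 3 to 60 N. Pads are 15 mm wide; open, the fingers measure 128 mm over their backs; the gripper's body (75 mm by 188 mm) begins 65 mm behind the grasp point.
Start: joints at [-65.117, 35.231, -0.722, 81.555, 0.464, 63.22, -2.315], TCP at [288.995, 582.188, 218.64] pointing down, gripper open.
Joint ranges: [-178.69, 178.69], [-17.37, 117.87], [-77.05, 75.6], [15.02, 138.74], [-78.02, 258.01], [0.78, 113.62], [-162.83, 162.83]. Speed limits (degrees/s): [159.86, 159.86, 180, 180, 180, 180, 180].

## Interface

Orientations are given as a 3x3 rotation matrix whose columns are the frame's x, y, z axes.
In Python, from workcell import arm, cams gives the robot as it stands. Calls block until the motion is done:
- arm.move_pose(position, orientation): joint-space move of the TCP to a pose.
- arm.servo_line(position, rot=None, velocity=150, force_limit=None): straight line of the TCP; rot=None keeps the orientation; velocity is the mean speed in mm/s. With force_limit (N) it stops when the force on the tool has changed by that much, and returns True; else False.
- arm.goto_joints(angles): joint-space move.
- arm.gripper_open() and arm.close_gripper(squeeze=None): open the fingers fully, or close them until they stop; squeeze is the grip in N (None keeps the last).
- arm.pause(seconds).
- arm.inverse_kinematics(position, orientation): joint angles nearest the present ones, or None.
- arm.read_state(): the state.
- cams.capture(name): name is "scene" or "side" or "wrist"; returns a dict with "pixels" (480x640x3 uint8, red, green, blue), "fov_y" (degrees; the focal length in pixels is half the picture's height over the tangent of half this angle, whatever the lens; pixels are square), "cx", "cy" (the principal point, pixels), "R" (3x3) and "t" (3): a world point X has camera coordinates R X + t. Camera axes: x right, y down, z forward; pixel columns grow to the right and rows downward; lengths in mm; the calibration is good to about 2 mm. The wrist camera is an equidistant fisheye: a pixel r from the principal point sees the ray r / f radians off the axis. A picture is of the moment at which its call begins. There is no depth.
A pose or a line that the arm cannot do raises arm.MotionError and nothing moves.
- arm.hand_in(): hands the job in; it is judged then, once.
The state is a dict: "t": time; "qpos": joint angles; "qd": joint speeds; "effort": joint torques, N m; "ee_pos": TCP position; "tool_rot": TCP orientation; "ft_force": force on the tool from outside, world axes, zero at the start; "torque": the same for the moment, N m; "opening": finger opening in mm; "gripper_force": force on a finger pad.
Only numpy, scipy, OpenCV 4.12 (cv2) and the standard library are available. Lean on these libraries where they do the work, as an engineer would, in place of code of your own. Each camera call takes 0.05 s, during which the arm holds its last target. There are 200 camera calls.

## Task

Get the boring jig ready: first slide the carriage back against its loading stop, then stand every loose oak lamp top upright (slots up) in one row on its deck between the open side and the fence. With all of them aboard, slide the carriage fully home against the stop beside the blue boring unit, and only then wind the handwheel clockwise until the orange squaring bar is fully closed against its stop, leaving the blocks lined up along the fence. Leave the other things on the bench where they are.

Things in the scene. Friction and masses are not known exactly. Their poses are not given: they have to be found in the camera images.
- block1: Small oak lamp top, one of up to five alike (some may be absent): a 42 x 42 mm square block, 46 mm tall, about 80 g, standing upright with a cross of two cable slots (10 mm wide, 10 mm deep) cut in its top. Origin: centre of its underside; z up, x and y square to its sides (a quarter turn looks the same).
- block2: Small oak lamp top, one of up to five alike (some may be absent): a 42 x 42 mm square block, 46 mm tall, about 80 g, standing upright with a cross of two cable slots (10 mm wide, 10 mm deep) cut in its top. Origin: centre of its underside; z up, x and y square to its sides (a quarter turn looks the same).
- block3: Small oak lamp top, one of up to five alike (some may be absent): a 42 x 42 mm square block, 46 mm tall, about 80 g, standing upright with a cross of two cable slots (10 mm wide, 10 mm deep) cut in its top. Origin: centre of its underside; z up, x and y square to its sides (a quarter turn looks the same).
- block4: Small oak lamp top, one of up to five alike (some may be absent): a 42 x 42 mm square block, 46 mm tall, about 80 g, standing upright with a cross of two cable slots (10 mm wide, 10 mm deep) cut in its top. Origin: centre of its underside; z up, x and y square to its sides (a quarter turn looks the same).
- block5: Small oak lamp top, one of up to five alike (some may be absent): a 42 x 42 mm square block, 46 mm tall, about 80 g, standing upright with a cross of two cable slots (10 mm wide, 10 mm deep) cut in its top. Origin: centre of its underside; z up, x and y square to its sides (a quarter turn looks the same).
- jig: Boring jig, fixed; origin on the table under mid-bed; y along the slide, loading end to home end; x across, away from the robot; z up. Grey bed 90 mm wide, red stop block 34 mm high at each end. Blue boring unit (75 x 250 mm, 75 high) centred at x 105, y 80 mm; grey gearbox with handwheel (70 x 90 mm, 52 high) at x -130, y 100 mm.
- carriage (a joint): Travel of the aluminium carriage along the jig's y (m): 0 at the loading stop (-y end), 0.16 at the home stop beside the boring unit. It stays where it is left; moving it takes 3 to 5 N.
- deck (a point): Middle of the row on the carriage's flat deck, on its top face 30 mm above the table; moves with the carriage; axes as the jig's. Deck x -49 to +36 mm; the row runs y -125 to +125 mm: five blocks 50 mm apart fit. A steel fence 12 mm high runs along the far side, inner face at x +25 mm; the robot's side is open.
- carriage_grip (a point): Grip point of the carriage's upright black handle (24 mm diameter, grip from 20 to 62 mm above the deck, this point 42 mm above the deck on its axis), at the loading end of the carriage, 152 mm from the deck point along -y.
- bar (a joint): Travel of the orange squaring bar along the jig's +x, towards the fence (m): 0 open, 0.026 fully closed against its stop. Driven only by the handwheel, 1.38 mm per radian. When closed with the carriage home it leaves 44 mm between bar and fence, and has pushed the blocks into line there.
- bar_face (a point): Middle of the orange bar's upper edge on the face towards the fence; moves with the bar. The bar is 250 mm long along y, 12 mm thick and its top is 12 mm above deck level. Open, its face is at x -45 mm in the jig's frame.
- wheel (a joint): Handwheel on the gearbox, axis vertical (rad): 0 bar open, grows clockwise seen from above, 18.85 (three turns) at the stop with the bar closed. It stays where it is left; light to turn, about 1 to 2 N at the crank knob.
- wheel_hub (a point): Centre of the handwheel's upper face (dark steel, 92 mm diameter), on its axis, 70 mm above the table; does not turn.
- crank_grip (a point): Grip point of the wheel's red crank knob, an upright round knob 18 mm diameter that spins freely on its pin, 36 mm from the wheel's axis; its top is 109 mm and this point 94 mm above the table. Turns with the wheel.
- lamp: Finished lamp, 75 x 75 x 124 mm, white marble below and oak above, 1.2 kg. Not part of the job. Origin: centre of its underside, on the table.
- pale_lamp: Pale wooden lamp body, 80 x 80 x 82 mm with a stepped top. Not part of the job. Origin: centre of its underside, on the table.
- tape: Roll of blue tape, 90 mm diameter, 24 mm high, lying flat. Not part of the job. Origin: centre of its underside, on the table.
- screwdriver: Screwdriver lying flat. Not part of the job. Origin: near its middle, on the table.
- pliers: Red-handled pliers lying flat, about 170 mm long. Not part of the job. Origin: near its middle, on the table.
- glue: White glue bottle, 50 mm diameter, 90 mm tall, standing. Not part of the job. Origin: centre of its underside, on the table.
- fittings: Clear open tray, 100 x 80 x 30 mm. Not part of the job. Origin: centre of its underside, on the table.
Not all that is in view belongs to the job. Leave any white look-alike of the block4 alone.

How it is judged (in metres and radians):
On the way, in this order (a step that is already met when the one before it is completed fails the run):
1. the carriage is back at its loading stop (value of joint carriage below 0.005 m), for 0.2 s.
2. every lamp top stands upright and released on the deck, with the carriage still at the loading end (value of joint carriage below 0.02 m and x of block1 in the frame of deck between -0.034 and 0.012 m and y of block1 in the frame of deck between -0.128 and 0.128 m and z of block1 in the frame of deck between -0.004 and 0.006 m and angle between each of block1, block2, block3, block4, block5's own z axis and vertical below 0.12 rad and contact force between the fingers and block1 below 0.3 N and x of block2 in the frame of deck between -0.034 and 0.012 m and y of block2 in the frame of deck between -0.128 and 0.128 m and z of block2 in the frame of deck between -0.004 and 0.006 m and contact force between the fingers and block2 below 0.3 N and x of block3 in the frame of deck between -0.034 and 0.012 m and y of block3 in the frame of deck between -0.128 and 0.128 m and z of block3 in the frame of deck between -0.004 and 0.006 m and contact force between the fingers and block3 below 0.3 N and x of block4 in the frame of deck between -0.034 and 0.012 m and y of block4 in the frame of deck between -0.128 and 0.128 m and z of block4 in the frame of deck between -0.004 and 0.006 m and contact force between the fingers and block4 below 0.3 N and x of block5 in the frame of deck between -0.034 and 0.012 m and y of block5 in the frame of deck between -0.128 and 0.128 m and z of block5 in the frame of deck between -0.004 and 0.006 m and contact force between the fingers and block5 below 0.3 N), for 0.3 s.
3. the carriage is fully home (value of joint carriage above 0.156 m), for 0.2 s.
4. the squaring bar is fully closed, with the carriage still home (value of joint bar above 0.0243 m and value of joint carriage above 0.156 m), for 0.2 s.
At the end, for the whole second after the job is handed in: Carriage within 4 mm of its home stop, bar within 1.7 mm of closed, every lamp top upright (7 degrees) on the deck, released and at rest, lined up between bar and fence: origin at x -3 to +10 mm and y within 128 mm of the deck site (all of step 4 and x of block1 in the frame of deck between -0.003 and 0.01 m and y of block1 in the frame of deck between -0.128 and 0.128 m and z of block1 in the frame of deck between -0.004 and 0.006 m and angle between each of block1, block2, block3, block4, block5's own z axis and vertical below 0.12 rad and linear speed of each of block1, block2, block3, block4, block5 below 0.02 m/s and contact force between the fingers and block1 below 0.3 N and x of block2 in the frame of deck between -0.003 and 0.01 m and y of block2 in the frame of deck between -0.128 and 0.128 m and z of block2 in the frame of deck between -0.004 and 0.006 m and contact force between the fingers and block2 below 0.3 N and x of block3 in the frame of deck between -0.003 and 0.01 m and y of block3 in the frame of deck between -0.128 and 0.128 m and z of block3 in the frame of deck between -0.004 and 0.006 m and contact force between the fingers and block3 below 0.3 N and x of block4 in the frame of deck between -0.003 and 0.01 m and y of block4 in the frame of deck between -0.128 and 0.128 m and z of block4 in the frame of deck between -0.004 and 0.006 m and contact force between the fingers and block4 below 0.3 N and x of block5 in the frame of deck between -0.003 and 0.01 m and y of block5 in the frame of deck between -0.128 and 0.128 m and z of block5 in the frame of deck between -0.004 and 0.006 m and contact force between the fingers and block5 below 0.3 N); the robot touches nothing.
It fails at once if another thing on the bench is moved by more than 4 cm (distance of any of lamp, pale_lamp, tape, screwdriver, pliers, glue, fittings from where it was at the start of the episode above 0.04 m).
Of block1, block2, block3, block4, block5 only 3 to 5 are there at a start; the rules pass over those that are not, and their reading is None.
At some moment in a run one of block1, block2, block3, block4, block5 may be knocked a few centimetres aside while the robot is not near it.
It also fails if it takes over 210 s, if anything falls off the work surface, if the arm or the gripper's body presses on something with over 40 N, if the wrist force passes 120 N, or if a joint passes its speed limit or range.

## Working session

There is one attempt and no reset: what is moved stays moved. The work goes in short steps, each a Python script; the robot and the scene stay as the last script left them, time stands still between calls to the robot, and variables do not carry over. Pictures are saved under pics/ and viewed, at most 17 in all, crops included, and the job is handed in when it is done.

```bash
mkdir -p pics; ls
python3 - <<'E'
from workcell import arm,cams
import cv2,numpy as np,pickle
for n in ["scene","side","wrist"]:
    c=cams.capture(n); pickle.dump(c,open(f"pics/{n}0.pkl","wb")); cv2.imwrite(f"pics/{n}0.png",c["pixels"][:,:,::-1])
    R=np.array(c["R"]);print(n,c["fov_y"],c["cx"],c["cy"],(-R.T@np.array(c["t"])).round(),R[2].round(2))
s=arm.read_state();print(s["t"],s["ee_pos"],np.round(s["tool_rot"],3))
E
```

```text
pics
scene 52.219556474497075 325.0372224737273 234.68839831926044 [1072.  699.  853.] [-0.47 -0.59 -0.66]
side 55.32130781126289 321.87129366443344 238.7277716475627 [-121. -700.  871.] [ 0.51  0.56 -0.65]
wrist 65.70646984690485 311.5661143160712 239.30576482120472 [212. 620. 384.] [ 0.27 -0.14 -0.95]
0.15 [288.75933496 581.67399952 217.75297945] [[-0.896  0.445 -0.001]
 [ 0.445  0.896 -0.002]
 [-0.    -0.002 -1.   ]]
```

View pics/scene0.png

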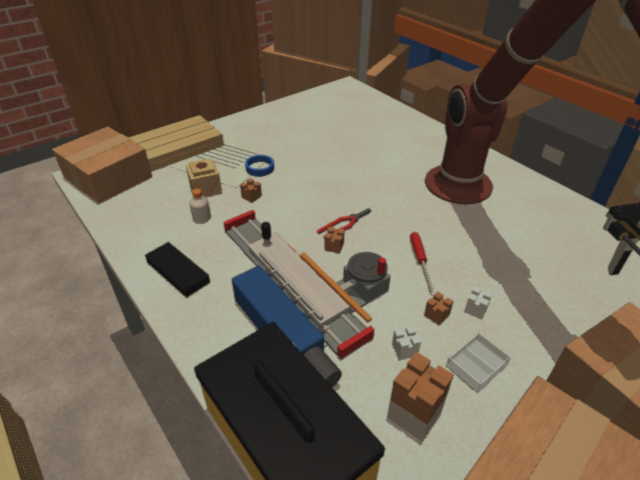

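View pics/side0.png

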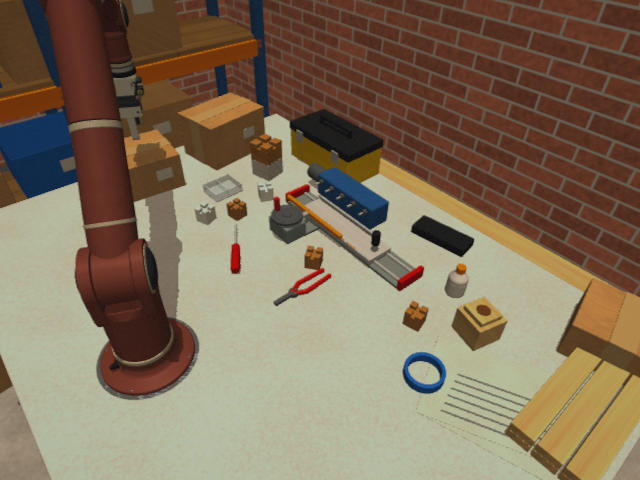

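The scene view shows three oak blocks at about (251,189), (334,239) and (438,307). There are two white look-alikes, the big lamp at (421,390), the carriage handle at (266,231) and the knob at (382,265). The side view shows the same blocks at (415,316), (314,257) and (237,208), and the handle at (376,238).

```bash
cat > h.py <<'E'
import cv2,numpy as np,pickle
def ray(c,u,v):
    f=240/np.tan(np.radians(c["fov_y"]/2)); R=np.array(c["R"]);t=np.array(c["t"])
    x,y=u-c["cx"],v-c["cy"]
    if c.get("fish"):
        r=np.hypot(x,y);th=r/f;d=np.array([x/r*np.sin(th),y/r*np.sin(th),np.cos(th)]) if r>0 else np.array([0,0,1.])
    else: d=np.array([x/f,y/f,1])
    d=R.T@d; return -R.T@t,d/np.linalg.norm(d)
def onz(c,u,v,z):
    o,d=ray(c,u,v); return o+d*(z-o[2])/d[2]
def tri(c1,p1,c2,p2):
    A=np.zeros((3,3));b=np.zeros(3)
    for c,p in((c1,p1),(c2,p2)):
        o,d=ray(c,*p);P=np.eye(3)-np.outer(d,d);A+=P;b+=P@o
    X=np.linalg.solve(A,b);o,d=ray(c1,*p1);return X,np.linalg.norm(np.cross(X-o,d))
def blobs(px,lo,hi,amin=20,box=None):
    hsv=cv2.cvtColor(px,cv2.COLOR_RGB2HSV)
    m=cv2.inRange(hsv,np.array(lo),np.array(hi))
    if lo[0]==0 and hi[0]<8: m|=cv2.inRange(hsv,np.array([173,lo[1],lo[2]]),np.array([180,255,255]))
    n,l,s,ce=cv2.connectedComponentsWithStats(m)
    return [(ce[i].round(1),s[i].tolist(),l==i) for i in range(1,n) if s[i][4]>=amin]
E
python3 - <<'E'
from h import *
for n in ["scene","side"]:
    c=pickle.load(open(f"pics/{n}0.pkl","rb"));px=c["pixels"];print(n)
    for nm,lo,hi in (("red",(0,180,90),(6,255,255)),("bar",(8,170,150),(14,255,255)),("oak",(6,100,40),(18,220,255))):
        for ce,s,m in blobs(px,lo,hi,60):
            if 150<ce[1]<400 and 130<ce[0]<520:
                cs=np.argwhere(m)[:,::-1].astype(np.float32); r=cv2.minAreaRect(cs)
                print(nm,ce,s,np.round(cv2.boxPoints(r)).astype(int).tolist())
a=cv2.imread("pics/scene0.png")[170:365,210:480];b=cv2.imread("pics/side0.png")[170:340,220:460]
o=np.zeros((600,800,3),np.uint8)
cv2.imwrite("pics/c1.png",cv2.resize(a,None,fx=2.9,fy=2.9,interpolation=3));cv2.imwrite("pics/c2.png",cv2.resize(b,None,fx=3.3,fy=3.3,interpolation=3))
E
```

```text
scene
red [238.8 217.6] [225, 211, 29, 14, 95] [[224, 222], [252, 210], [253, 213], [225, 225]]
red [333.1 223.4] [318, 217, 31, 16, 68] [[317, 229], [347, 215], [348, 218], [319, 232]]
red [417.6 246.3] [411, 233, 14, 28, 200] [[410, 234], [417, 232], [425, 258], [418, 260]]
red [355.1 338.7] [338, 327, 35, 24, 220] [[337, 346], [370, 326], [373, 331], [340, 351]]
bar [317.5 268.9] [303, 254, 32, 31, 98] [[302, 255], [303, 254], [335, 283], [333, 285]]
bar [354.2 304.2] [337, 287, 33, 33, 93] [[336, 288], [338, 286], [370, 318], [368, 320]]
oak [204.4 180.7] [190, 161, 31, 37, 785] [[187, 162], [216, 158], [221, 194], [192, 198]]
oak [250.5 189.9] [241, 179, 20, 23, 338] [[241, 179], [260, 179], [260, 201], [241, 201]]
oak [333.7 239.2] [324, 226, 21, 27, 406] [[321, 249], [326, 225], [345, 229], [340, 253]]
oak [335.9 287.3] [300, 253, 71, 69, 621] [[300, 256], [305, 251], [372, 318], [367, 323]]
oak [437.9 307.8] [425, 292, 28, 32, 557] [[420, 312], [435, 289], [455, 303], [440, 325]]
oak [420.7 387.5] [391, 352, 62, 72, 2639] [[383, 396], [415, 348], [458, 377], [426, 424]]
side

[... 1392 characters left out ...]
 37, 28, 397] [[460, 199], [465, 190], [500, 209], [495, 218]]
oak [236.5 208.8] [227, 198, 20, 22, 326] [[226, 199], [244, 197], [247, 218], [229, 220]]
oak [472.3 213.9] [452, 202, 41, 24, 110] [[451, 204], [452, 201], [493, 223], [491, 226]]
oak [518.9 225.3] [498, 211, 42, 30, 467] [[496, 220], [501, 210], [541, 231], [536, 240]]
oak [492.  234.6] [456, 213, 90, 52, 310] [[454, 217], [456, 213], [546, 262], [544, 267]]
oak [313.2 257.4] [305, 245, 18, 25, 363] [[303, 267], [306, 245], [323, 247], [320, 270]]
oak [477.3 327.3] [452, 299, 55, 52, 1215] [[446, 320], [478, 291], [510, 327], [478, 356]]
oak [414.8 315.7] [403, 301, 25, 30, 483] [[400, 322], [411, 299], [430, 309], [418, 331]]
```

View pics/c1.png

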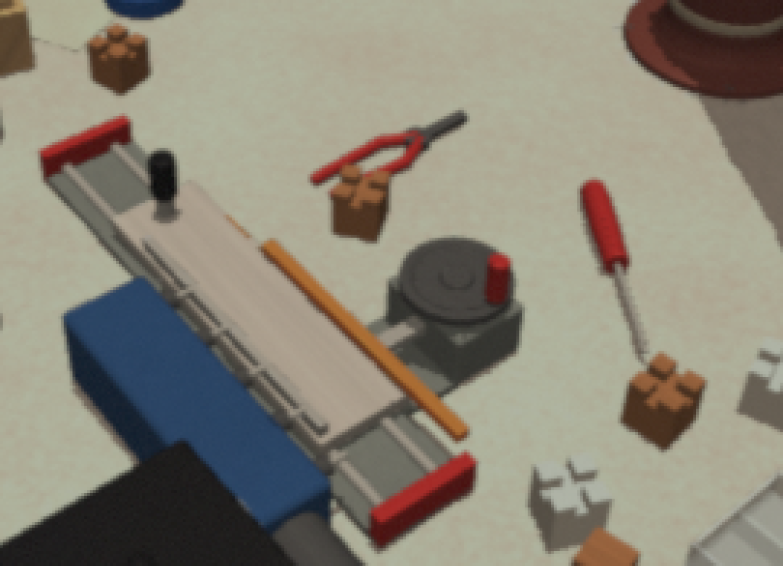

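View pics/c2.png

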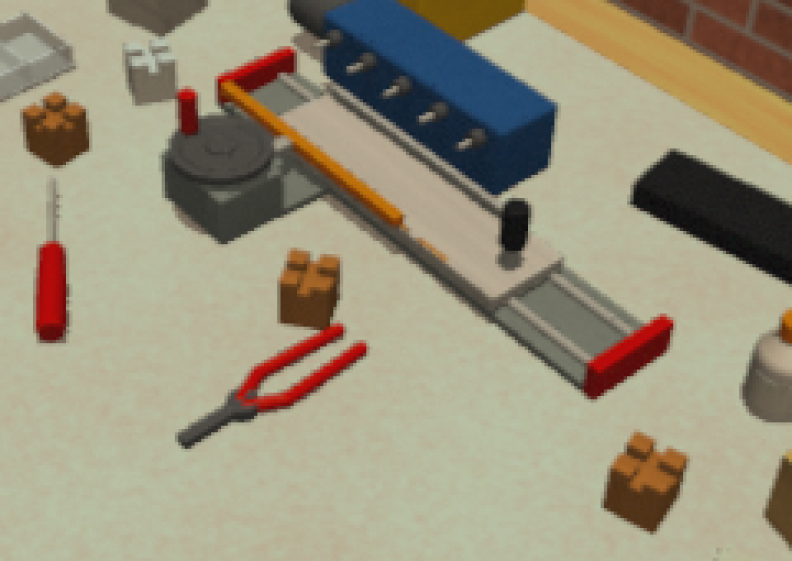

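The crops show the carriage mid-travel and the bar open (it is fixed to the jig side). In c1 the stop tops are at about (86,140) and (424,487); in c2 they are at (630,342) and (256,68). Each block stands slots up.

```bash
cat >> h.py <<'E'
from workcell import arm,cams
def Rt(a):
    a=np.radians(a);c,s=np.cos(a),np.sin(a);return np.array([[-s,c,0],[c,s,0],[0,0,-1.]])
def snap(name):
    c=cams.capture("wrist");c["fish"]=True;pickle.dump(c,open(f"pics/{name}.pkl","wb"));cv2.imwrite(f"pics/{name}.png",c["pixels"][:,:,::-1]);return c
E
python3 - <<'E'
from h import *
for n,p,a in (("v3",(440,300,200),0),("v2",(472,-12,200),0),("vh",(618,-99,220),0),("v1",(527,-322,200),0)):
    for aa in(a,a+180,a-180):
        q=arm.inverse_kinematics(p,Rt(aa))
        print(n,aa,None if q is None else np.round(q))
    arm.move_pose(p,Rt(0)); snap(n); s=arm.read_state();print(s["t"],s["ee_pos"].round(1))
ims=[cv2.resize(cv2.imread(f"pics/{n}.png"),(400,300)) for n in("v3","v2","vh","v1")]
cv2.imwrite("pics/m1.png",np.vstack([np.hstack(ims[:2]),np.hstack(ims[2:])]))
E
```

```text
v3 0 [-47.  27.  16. 103.  -9.  52. -28.]
v3 180 [-16.  29. -31. 102.  18.  54. 126.]
v3 -180 [-16.  29. -31. 102.  18.  54. 126.]
1.4167 [439.2 302.4 199.9]
v2 0 [-15.  22.  19. 112.  -9.  48.   9.]
v2 180 [ -43.   34.   65.  113.  -37.   58. -140.]
v2 -180 [ -43.   34.   65.  113.  -37.   58. -140.]
2.6583 [472.4  -9.9 199.9]
vh 0 [ -4.  34.  19.  86. -12.  62.  18.]
vh 180 [ 40.  47. -66.  85.  43.  77. 151.]
vh -180 [ 40.  47. -66.  85.  43.  77. 151.]
3.425 [616.8 -96.6 219.4]
v1 0 [ 18.  34.  19.  89. -13.  59.  41.]
v1 180 [  -3.   47.   65.   90.  -45.   72. -111.]
v1 -180 [  -3.   47.   65.   90.  -45.   72. -111.]
4.4333 [ 529.  -318.8  200.1]
```

View pics/m1.png

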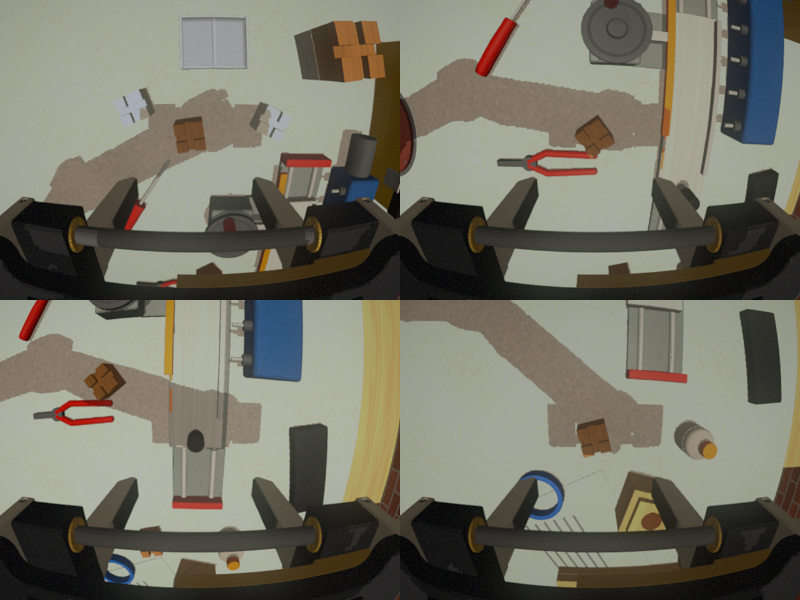

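The montage is in the order v3, v2, vh, v1. The blocks are at (189,135) in v3, (594,133) in v2 with a pliers handle just below it, and (593,437) in v1. The handle is at (195,440) in vh, the hub at (617,32) in v2, and the bar runs along x≈668 in v2.

```bash
cat >> h.py <<'E'
def block(c,guess,z=46):
    best=None
    for ce,s,m in blobs(c["pixels"],(5,90,40),(18,230,255),300):
        p=onz(c,*ce,z)
        if best is None or np.hypot(*(p[:2]-guess[:2]))<best[0]: best=(np.hypot(*(p[:2]-guess[:2])),m)
    m=best[1].astype(np.uint8)
    k=cv2.findContours(m,cv2.RETR_EXTERNAL,cv2.CHAIN_APPROX_NONE)[0];k=max(k,key=cv2.contourArea)[:,0]
    W=np.array([onz(c,u,v,z)[:2] for u,v in k],np.float32)
    return cv2.minAreaRect(W),k
E
python3 - <<'E'
from h import *
L=lambda n:pickle.load(open(f"pics/{n}.pkl","rb"))
for n,g in(("v1",(527,-322)),("v2",(472,-12)),("vh",(472,-12)),("v3",(432,304))):
    c=L(n);r,k=block(c,g);print(n,np.round(r[0],1),np.round(r[1],1),round(r[2],1),"px",np.mean(k,0))
for n in("v2","vh"):
    c=L(n)
    for ce,s,m in blobs(c["pixels"],(8,170,120),(16,255,255),200):
        if s[4]<400 : continue
        P=np.array([onz(c,u,v,42)[:2] for v,u in np.argwhere(m)])
        f=cv2.fitLine(P.astype(np.float32),2,0,.01,.01).ravel();print(n,"orange",ce,s,f.round(3),P.min(0).round(),P.max(0).round())
c=L("v2");print("hub",onz(c,347,51,70).round(1),"knob",onz(c,336,5,109).round(1))
c=L("vh");print("handle",onz(c,195/.625,(440-300)/.625,92).round(1))
o=[cv2.resize(L("vh")["pixels"][100:350,180:450,::-1],(540,500),interpolation=3),cv2.resize(L("v2")["pixels"][160:290,250:388,::-1],(260,245),interpolation=3)]
o[1]=np.vstack([o[1],cv2.resize(L("v2")["pixels"][0:130,270:408,::-1],(260,255),interpolation=3)])
cv2.imwrite("pics/m2.png",np.hstack(o))
E
```

```text
v1 [ 526.1 -318.6] [42.3 49.4] 14.4 px [309.95212766 220.81914894]
v2 [471.   -9.4] [46.9 49.6] 35.4 px [311.11363636 220.59659091]
vh [477.5 -11. ] [53.5 49.5] 35.4 px [166.25301205 131.35542169]
v3 [430.7 307.3] [41.9 49. ] 8.7 px [303.40625  216.453125]
v2 orange [425.7 194.9] [420, 167, 13, 54, 413] [ 7.00000e-03 -1.00000e+00  5.76255e+02  1.48110e+01] [571.  -9.] [581.  41.]
hub [499.1 135.6  70. ] knob [488.1 161.7 109. ]
handle [616.5 -92.   92. ]
```

View pics/m2.png

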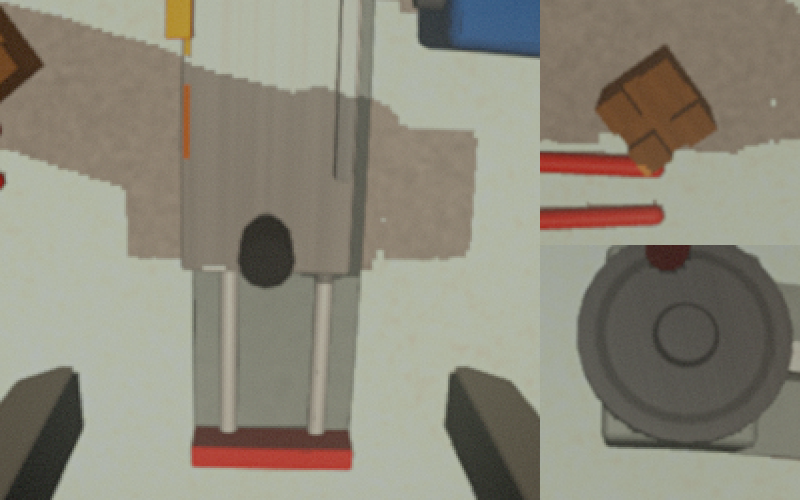

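Block 2 sits right next to the end of a pliers handle, so I'll grip it along the -55° axis. First I'll slide the carriage back.

Run:
```python
from h import *
R=Rt(-0.7)
arm.move_pose((617,-99,150),R)
arm.servo_line((617,-99,53),velocity=120,force_limit=15)
arm.close_gripper(squeeze=35);s=arm.read_state();print(s["opening"],s["gripper_force"],s["ee_pos"].round(1),s["ft_force"].round(1))
r=arm.servo_line((615.3,-240,53),velocity=70,force_limit=20)
s=arm.read_state();print(r,s["opening"],s["ee_pos"].round(1),s["ft_force"].round(1))
arm.pause(0.3);s=arm.read_state();print(s["ee_pos"].round(1),s["ft_force"].round(1))
arm.gripper_open();arm.pause(0.2);s=arm.read_state();print(s["ee_pos"].round(1),s["ft_force"].round(1),s["t"])
arm.servo_line((s["ee_pos"][0],s["ee_pos"][1],170),velocity=200)
arm.move_pose((560,-130,240),Rt(-.7));snap("w2")
```

```text
23.533433463491985 35.000678300857544 [618. -99.  53.] [ 3.1 -0.4 -2.3]
True 23.732149295762913 [ 615.7 -195.2   52.9] [-1.4  1.2  4.7]
[ 615.7 -195.3   52.9] [-2.7 -2.   6.6]
[ 617.6 -191.    52.2] [ 0.6  0.4 -0.3] 10.4917
```

View pics/w2.png

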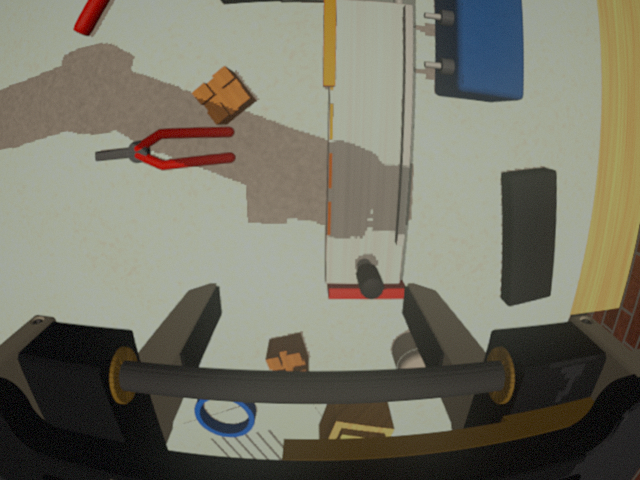

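The carriage is against the red loading stop (328–405, 291). The handle top is at (371,291), the fence runs (410,10)–(398,242), and block 2 is at (225,95), still clear of the pliers.

Run:
```python
from h import *
c=pickle.load(open("pics/w2.pkl","rb"))
for n,u,v,z in(("htop",371,290,92),("hbot",367,264,31),("fence1",406,10,42),("fence2",397,240,42),("deckL1",329,90,30),("deckL2",326,280,30),("deckR",405,280,30)):print(n,onz(c,u,v,z).round(1))
for g in((472,-12),(527,-322)):
    r,k=block(c,g);print(np.round(r[0],1),np.round(r[1],1),round(r[2],1))
def ap(v,z): return None
# pre-grasp views from the far side of the camera: put camera right over each block
for n,g in(("b2",(472,-12)),("b1",(527,-322))):
    arm.move_pose((g[0],g[1]-75,230),Rt(0));c=snap(n);r,k=block(c,g);print(n,np.round(r[0],1),np.round(r[1],1),round(r[2],1))
```

```text
htop [ 614.  -195.3   92. ]
hbot [ 618.4 -193.1   31. ]
fence1 [654.1  75.3  42. ]
fence2 [ 647.7 -162.4   42. ]
deckL1 [577.4  -9.5  30. ]
deckL2 [ 573.6 -211.8   30. ]
deckR [ 663.2 -213.8   30. ]
[474.2 -13.2] [45.5 48. ] 36.1
[ 526.8 -307. ] [37.4 48.3] 85.6
b2 [470.3 -14. ] [47.2 43.9] 35.5
b1 [ 527.  -322.4] [42.1 42. ] 14.4
```

```bash
cat >> h.py <<'E'
YAW=-1.2; DK=np.array([620.7,-42.])
def loc(x,y):
    a=np.radians(YAW);c,s=np.cos(a),np.sin(a);return DK+np.array([c*x-s*y,s*x+c*y])
def pose_best(p,a):
    q0=np.array(arm.read_state()["qpos"]);b=None
    for aa in(a,a+180):
        q=arm.inverse_kinematics(p,Rt(aa))
        if q is None: continue
        d=np.abs(np.array(q)-q0).max()
        if b is None or d<b[0]: b=(d,aa)
    return b[1]
def st(m):
    s=arm.read_state();print(m,"t%.1f"%s["t"],s["ee_pos"].round(1),"op%.1f"%s["opening"],"gf%.1f"%s["gripper_force"],s["ft_force"].round(1));return s
def pick(p,a,z=14):
    arm.gripper_open();a=pose_best((*p,150),a);arm.move_pose((*p,150),Rt(a))
    r=arm.servo_line((*p,z),velocity=120,force_limit=12);arm.close_gripper(squeeze=20);st(f"grip {r}")
    arm.servo_line((*p,180),velocity=200);st("lifted")
def place(x,y,z=44.5):
    p=loc(x,y);a=pose_best((*p,150),YAW+90);arm.move_pose((*p,150),Rt(a))
    arm.servo_line((*p,60),velocity=150);r=arm.servo_line((*p,z-2),velocity=30,force_limit=4);st(f"down {r}")
    arm.gripper_open();arm.servo_line((*p,170),velocity=200)
E
python3 - <<'E'
from h import *
pick((527,-322.4),14.4);place(-12,-65);st("end")
arm.move_pose((471,-88,230),Rt(0));c=snap("b2b");r,k=block(c,(472,-12));print(np.round(r[0],1),np.round(r[1],1),round(r[2],1))
for ce,s,m in blobs(c["pixels"],(5,90,40),(18,230,255),300):print(ce,s,onz(c,*ce,76).round(1))
E
```

```text
grip False t16.4 [ 527.  -322.4   14. ] op41.4 gf20.0 [-0.6  0.3 -0.6]
lifted t17.4 [ 526.2 -321.7  178.7] op41.5 gf20.0 [ 0.5 -0.1 -1.1]
down True t19.6 [ 607.1 -106.6   43.8] op42.0 gf20.0 [-0.4 -0.5  4.3]
end t21.4 [ 606.4 -106.6  168.9] op93.1 gf0.0 [-0.5 -0.7 -0.9]
[468.9 -16.7] [52.9 47.5] 35.1
[417.7  63.2] [414, 0, 10, 134, 421] [561.8  55.2  76. ]
[ 10.2 157.1] [0, 89, 26, 129, 1791] [138.4 -10.1  76. ]
[312.8 134.7] [282, 104, 62, 64, 2010] [471.2 -11.1  76. ]
[449.5 236.1] [421, 210, 58, 53, 2282] [ 600.6 -101.2   76. ]
[413.7 429.5] [377, 412, 72, 44, 1210] [ 598.5 -354.4   76. ]
```

View pics/b2b.png

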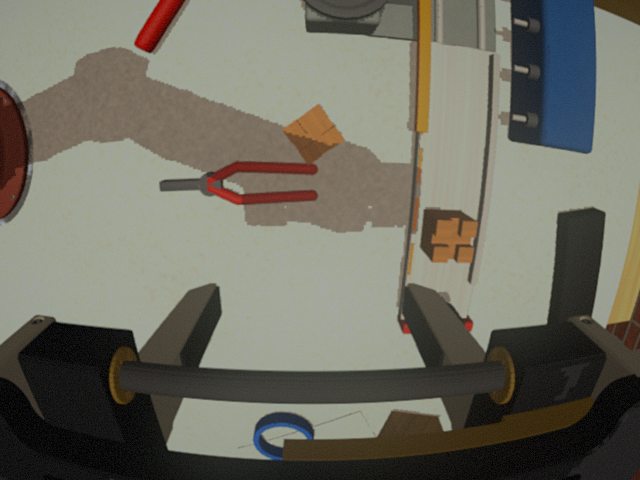

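Block 1 stands upright on the deck at (450,236), with a gap to the fence. Block 2 at (313,134) hasn't moved and is just above the pliers handle.

Run:
```python
from h import *
pick((471,-13),-54.5,16);place(-12,22,46.5);st("end")
arm.move_pose((433,229,230),Rt(0));c=snap("b3");r,k=block(c,(432,304));print(np.round(r[0],1),np.round(r[1],1),round(r[2],1))
```

```text
grip False t25.8 [470.9 -13.   16. ] op41.6 gf20.0 [ 0.7 -0.7 -0.1]
lifted t26.8 [470.  -12.7 179. ] op42.0 gf20.0 [-0.4 -0.  -1.6]
down True t28.6 [609.1 -19.6  45.9] op41.9 gf20.0 [ 0.6 -0.5  3.4]
end t30.4 [608.3 -19.2 168.9] op93.0 gf0.0 [ 0.1 -0.1 -0.2]
[431.5 303.8] [42.2 42. ] 8.9
```

View pics/b3.png

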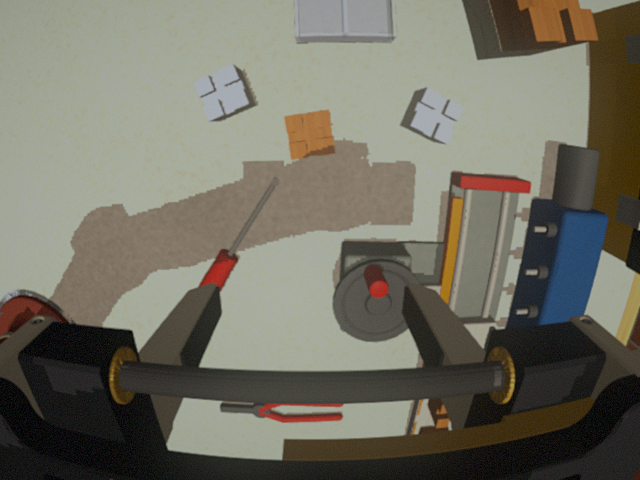

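Block 3 is at (310,134), clear of both white blocks, and the screwdriver tip is at (277,178). Gripping it along 98.9°.

Run:
```python
from h import *
pick((431.5,303.8),98.9,15);place(-12,108,45.5);st("end")
arm.move_pose((570,-60,330),Rt(0));c=snap("deck")
for ce,s,m in blobs(c["pixels"],(5,90,40),(18,230,255),300):print(ce,s,onz(c,*ce,76).round(1))
```

```text
grip False t35.1 [431.5 303.8  15. ] op42.1 gf20.0 [ 0.4 -0.1  0.1]
lifted t36.0 [430.5 303.6 178.9] op41.7 gf20.0 [-0.5  0.6 -1. ]
down True t38.5 [610.8  66.4  44.9] op42.1 gf20.0 [-0.8  0.5  4. ]
end t40.2 [610.   66.6 168.9] op93.0 gf0.0 [-0.2  0.8  0.1]
[348.8  90.1] [330, 71, 40, 39, 1413] [609.6  65.9  76. ]
[ 11.1 172.7] [0, 116, 28, 107, 1518] [131.3  -6.1  76. ]
[347.7 164.4] [329, 145, 39, 40, 1394] [609.2 -18.6  76. ]
[633.9 184.5] [626, 153, 14, 60, 591] [1059.5  -19.5   76. ]
[343.2 234.1] [326, 213, 37, 43, 1416] [ 605.7 -101.    76. ]
[624.9 240.5] [614, 212, 22, 59, 637] [1061.4 -109.1   76. ]
[630.1 276.3] [619, 247, 21, 59, 640] [1100.  -171.9   76. ]
[611.4 294.6] [600, 268, 24, 55, 569] [1061.5 -202.6   76. ]
[632.5 315.6] [622, 283, 18, 58, 524] [1144.3 -250.8   76. ]
[617.3 319.8] [608, 302, 19, 37, 357] [1100.9 -254.2   76. ]
[341.2 412. ] [311, 403, 59, 33, 501] [ 613.4 -383.8   76. ]
```

View pics/deck.png

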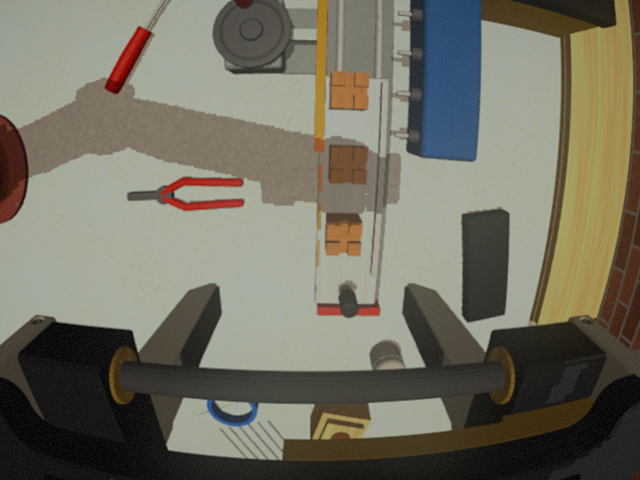

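All three blocks stand upright in a row at (349,90), (348,164) and (343,234), and the handle top is at (348,295). Next, the slide home.

Run:
```python
from h import *
R=Rt(-1.2)
arm.move_pose((616.5,-194,160),R)
arm.servo_line((616.5,-194,53),velocity=120,force_limit=12)
arm.close_gripper(squeeze=35);s=st("grip")
p=s["ee_pos"];L=178
r=arm.servo_line((p[0]+L*np.sin(np.radians(1.2)),p[1]+L,53),velocity=50,force_limit=22);st(f"home {r}")
arm.pause(0.2);st("");arm.gripper_open();s=st("open");p=s["ee_pos"]
arm.servo_line((p[0],p[1],175),velocity=150)
arm.move_pose((520,60,330),Rt(0));c=snap("home");arm.pause(.1);st("")
```

```text
grip t44.6 [ 615.7 -194.    52.9] op23.3 gf35.0 [-1.6  0.7  1.5]
home True t47.7 [619.6 -33.8  52.9] op23.3 gf35.0 [ 1.8 -0.4  2.4]
 t47.9 [619.5 -33.8  52.9] op23.6 gf35.0 [2.1 1.1 5.9]
open t49.1 [616.6 -35.8  51.4] op93.2 gf0.0 [-0.1 -0.2 -0.3]
 t51.0 [519.9  59.1 328.2] op93.0 gf0.0 [ 0.6 -0.   0.5]
```

View pics/home.png

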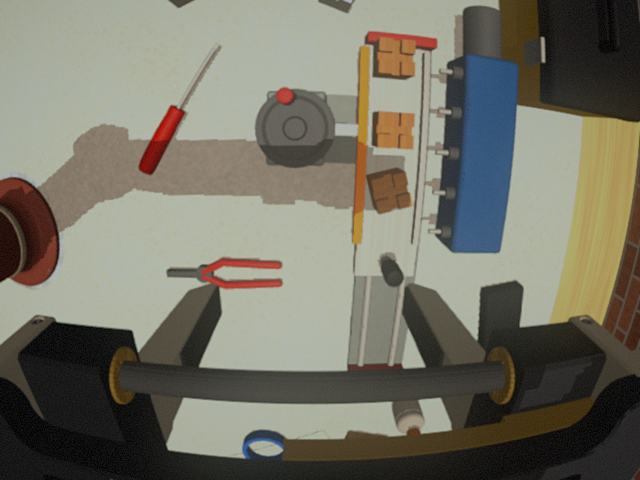

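The carriage has travelled 160 mm and is home at the red stop (402,40). But block 1 at (390,190) has been knocked, turned about 15° and towards the bar. I'll locate it and straighten it.

```bash
sed -i 's/^YAW=.*/YAW=-1.3; DK=np.array([622.6,118.])/' h.py
python3 - <<'E'
from h import *
def inv(p):
    a=np.radians(YAW);c,s=np.cos(a),np.sin(a);d=np.array(p[:2])-DK;return np.array([c*d[0]+s*d[1],-s*d[0]+c*d[1]])
arm.move_pose((610,-20,260),Rt(0));c=snap("k1")
for g in((608,52),(609,142),(612,225)):
    r,k=block(c,g,76);print(np.round(r[0],1),np.round(r[1],1),round(r[2],1),"loc",inv(r[0]).round(1))
for ce,s,m in blobs(c["pixels"],(8,190,120),(18,255,255),200):print(ce,s)
cv2.imwrite("pics/k1c.png",cv2.resize(c["pixels"][40:290,180:460,::-1],(672,600)))
E
```

```text
[605.5  81.2] [48.  71.3] 13.9 loc [-16.3 -37.2]
[614.  138.3] [40.8 46.5] 0.1 loc [-9.1 20.1]
[614.  138.3] [40.8 46.5] 0.1 loc [-9.1 20.1]
[281.5 163.7] [277, 134, 11, 59, 557]
```

View pics/k1c.png

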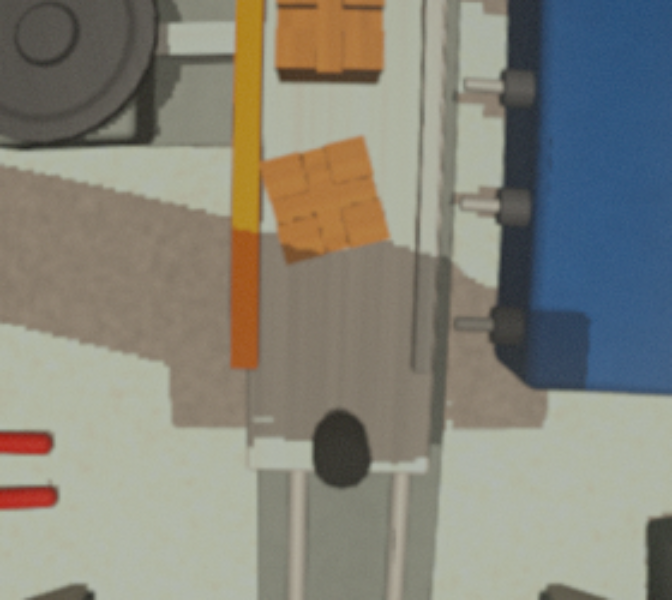

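Block 1 is turned about 13° and sits clear of the fence, just beside the bar. There isn't room to open the fingers around it safely here, and the bar's flat face should square it as it pushes. I'll locate the knob from above, wind part of the way and check.

Run:
```python
from h import *
arm.move_pose((495,60,230),Rt(0));c=snap("kn");px=c["pixels"]
for ce,s,m in blobs(px,(0,150,60),(8,255,255),100):print("red",ce,s,onz(c,*ce,109).round(1),onz(c,*ce,94).round(1))
g=cv2.medianBlur(cv2.cvtColor(px,cv2.COLOR_RGB2GRAY),5)
print((c["R"].T@-c["t"]).round(1))
cc=cv2.HoughCircles(g,cv2.HOUGH_GRADIENT,1.5,60,param1=80,param2=40,minRadius=35,maxRadius=80)
for u,v,r in (cc[0] if cc is not None else [])[:5]:print("circ",u,v,r,onz(c,u,v,70).round(1),np.linalg.norm(onz(c,u+r,v,70)-onz(c,u,v,70)).round(1))
cv2.imwrite("pics/knc.png",cv2.resize(px[60:260,200:440,::-1],(720,600)))
```

```text
red [446.7  24.4] [406, 14, 80, 24, 503] [602.9 235.2 109. ] [608.5 239.8  94. ]
red [306.8  88.2] [296, 78, 22, 21, 353] [491.3 175.4 109. ] [491.1 176.9  94. ]
red [146.1 144.5] [120, 103, 55, 85, 1712] [358.8 136.3 109. ] [351.8 135.8  94. ]
red [ 14.3 263.4] [0, 200, 31, 111, 1973] [174.3  26.8 109. ] [157.8  20.6  94. ]
red [254.8 295.7] [220, 290, 74, 12, 535] [445.8   2.9 109. ] [443.3  -4.5  94. ]
red [254.7 319.3] [219, 315, 75, 9, 515] [444.2 -21.  109. ] [441.7 -29.6  94. ]
red [404.4 415.8] [371, 404, 61, 19, 528] [ 596.8 -146.9  109. ] [ 602.1 -162.1   94. ]
[494.2 146.5 398.6]
circ 317.25 132.75 52.55 [500.1 139.8  70. ] 46.3
circ 542.25 371.25 60.65 [ 797.6 -138.4   70. ] 132.8
circ 429.75 122.25 62.6 [601.4 152.9  70. ] 64.3
circ 465.75 380.25 44.15 [ 681.3 -135.4   70. ] 66.9
circ 90.75 153.75 40.55 [276.2 130.9  70. ] 47.8
```

View pics/knc.png

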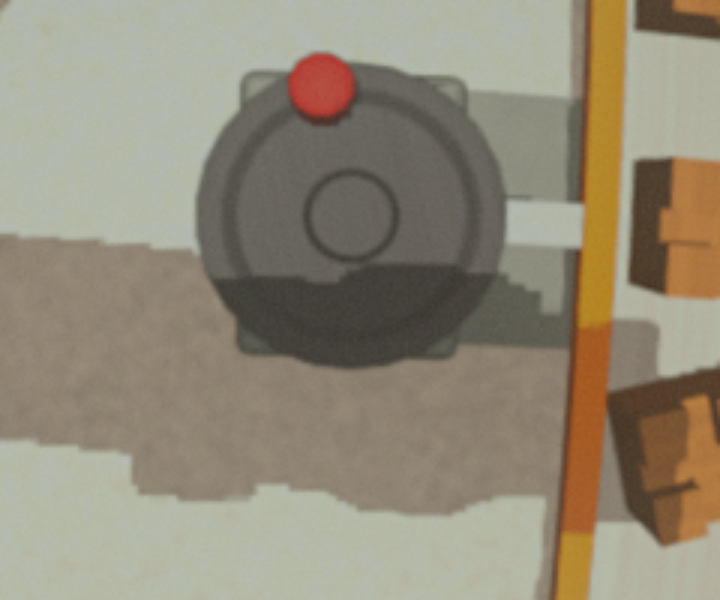

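The hub is at crop (350,215) and the knob at (322,87), which gives a 36.8 mm radius as specified. Winding two turns.

```bash
cat >> h.py <<'E'
H=np.array([500.1,139.8])
def wind(a0,turn,n=20,r=36,vel=120,lim=30):
    N=int(round(turn*n))
    F=[]
    for i in range(1,N+1):
        a=a0-2*np.pi*i/n; p=H+r*np.array([np.cos(a),np.sin(a)])
        b=arm.servo_line((*p,75),velocity=vel,force_limit=lim)
        s=arm.read_state();F.append(s["ft_force"][:2])
        if b: print("stop at",i,s["ee_pos"].round(1),s["ft_force"].round(1));break
    print(np.round(F,1)[::3].tolist());return a
E
python3 - <<'E'
from h import *
a0=np.arctan2(175.6-139.8,491.2-500.1);p=H+36*np.array([np.cos(a0),np.sin(a0)])
arm.move_pose((*p,150),Rt(0));arm.servo_line((*p,75),velocity=100,force_limit=8)
arm.close_gripper(squeeze=15);st("knob")
a=wind(a0,2);st("");open("ang","w").write(str(a));snap("w2t")
c=cams.capture("scene")["pixels"][200:360,230:430,::-1]
cv2.imwrite("pics/w2t_c.png",cv2.resize(c,(750,600),interpolation=3))
E
```

```text
knob t55.0 [491.5 174.7  75. ] op17.4 gf15.0 [ 0.6 -0.8 -0.2]
[[-0.1, -0.4], [0.3, -0.3], [0.8, -2.4], [-0.3, -2.4], [-2.6, -2.2], [-2.2, 1.7], [-0.5, 2.4], [2.1, 1.4], [1.5, -0.6], [1.0, -1.6], [-1.0, -2.1], [-3.3, -0.4], [-1.9, 1.4], [-0.2, 3.1]]
 t65.0 [492.3 174.8  75. ] op17.8 gf15.0 [-0.2  3.1 -2.1]
```

View pics/w2t_c.png

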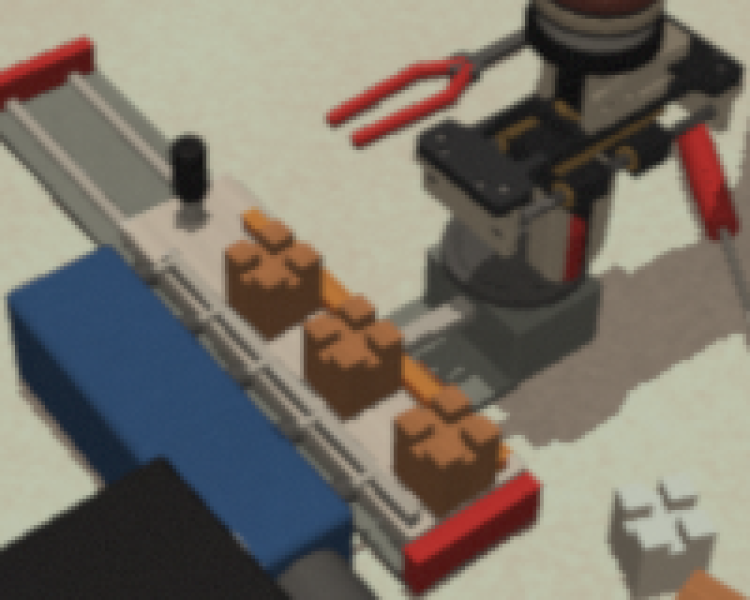

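The bar has squared block 1 at about (272,280), and all three blocks are aligned and upright. I'll finish the last turn, going slightly past it with a force limit.

Run:
```python
from h import *
a=wind(float(open("ang").read()),1.15,lim=12);s=st("")
v=s["ee_pos"][:2]-H;print("angle",np.degrees(np.arctan2(v[1],v[0])),"r",np.hypot(*v))
arm.pause(.2);arm.gripper_open();p=arm.read_state()["ee_pos"]
arm.servo_line((p[0],p[1],170),velocity=150);arm.move_pose((520,40,330),Rt(0))
c=snap("fin");st("")
cv2.imwrite("pics/finc.png",cv2.resize(c["pixels"][10:310,180:520,::-1],(680,600)))
for ce,s,m in blobs(c["pixels"],(0,150,60),(8,255,255),100):print("red",ce,onz(c,*ce,109).round(1))
```

```text
[[1.2, 2.1], [2.8, -0.0], [1.3, -2.0], [0.1, -2.5], [-1.8, -1.7], [-3.2, -2.6], [-0.3, -0.4], [-0.6, -0.7]]
 t70.9 [523.3 166.8  75. ] op0.3 gf0.0 [-0.7 -0.3  0.4]
angle 49.291207884319626 r 35.59940024755125
 t74.2 [519.1  42.2 327.7] op93.2 gf0.0 [ 0.  -0.   0.1]
red [397.8  25.5] [606.7 237.  109. ]
red [160.8 126.7] [354.5 131.6 109. ]
red [259.6 111.9] [464.2 141.3 109. ]
red [ 32.3 219.7] [145.   30.6 109. ]
red [240.3 253. ] [438.1 -12.  109. ]
red [241.5 272.3] [438.  -35.4 109. ]
red [377.1 366.4] [ 603.  -168.1  109. ]
```

View pics/finc.png

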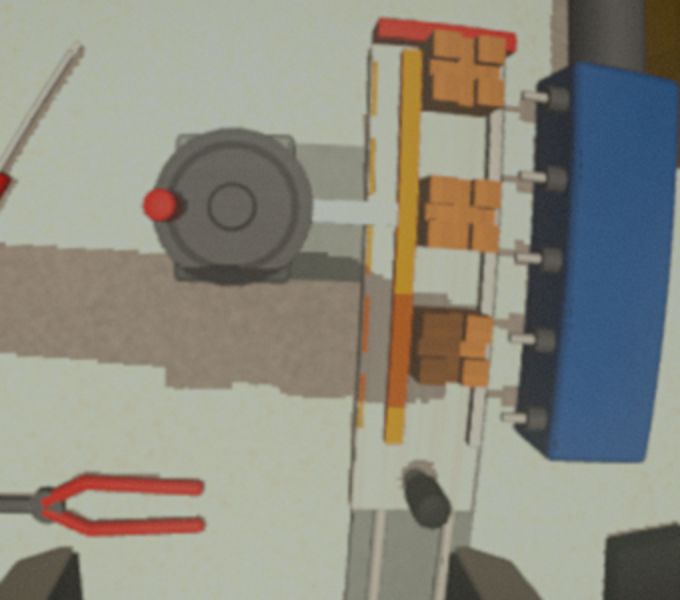

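The knob slipped out of the grip 75° before the end; it's now at crop (160,205). The blocks are lined up and the carriage is still home. I'll regrip with the pads closing along the push direction and a firmer squeeze, then finish.

Run:
```python
from h import *
p=np.array([464.2,141.0]);v=p-H;a0=np.arctan2(v[1],v[0])
a=pose_best((*p,150),52);print(a)
arm.move_pose((*p,150),Rt(a));arm.servo_line((*p,75),velocity=100,force_limit=8)
arm.close_gripper(squeeze=35);st("knob")
for i in range(1,20):
    b=a0-np.radians(5*i);q=H+36*np.array([np.cos(b),np.sin(b)])
    r=arm.servo_line((*q,75),velocity=60,force_limit=28);s=st("%d %.0f"%(r,np.degrees(b)))
    if r or s["opening"]<15: break
arm.pause(.2);st("");arm.gripper_open();p=arm.read_state()["ee_pos"]
arm.servo_line((p[0],p[1],170),velocity=150);arm.move_pose((520,40,330),Rt(0))
c=snap("fin2");st("")
cv2.imwrite("pics/finc2.png",cv2.resize(c["pixels"][10:310,180:520,::-1],(680,600)))
for ce,s,m in blobs(c["pixels"],(0,150,60),(8,255,255),100)[:4]:print("red",ce,onz(c,*ce,109).round(1))
```

```text
52
knob t77.2 [464.3 141.   75. ] op17.5 gf35.0 [1.1 0.1 0.5]
0 173 t77.4 [464.3 141.7  75. ] op17.2 gf35.0 [ 0.8 -4.9  1. ]
0 168 t77.7 [464.3 141.8  74.9] op17.6 gf35.0 [-0.4 -9.6  2.8]
0 163 t77.9 [464.3 141.9  74.9] op17.0 gf35.0 [ -2.1 -14.4   5.6]
0 158 t78.2 [464.3 142.   74.9] op17.6 gf35.0 [ -3.3 -20.    8.1]
0 153 t78.4 [464.3 142.1  74.9] op17.1 gf35.0 [ -6.2 -24.6  11.1]
0 148 t78.7 [464.3 142.1  74.8] op17.6 gf35.0 [ -8.5 -27.6  15.2]
0 143 t78.9 [464.3 142.2  74.8] op17.5 gf35.0 [ -9.4 -31.6  18.8]
0 138 t79.2 [464.3 142.3  74.7] op17.4 gf35.1 [-13.5 -35.8  22.9]
0 133 t79.4 [464.2 142.4  74.6] op17.4 gf35.1 [-15.7 -36.5  27.4]
0 128 t79.7 [464.2 142.5  74.5] op17.8 gf35.1 [-20.2 -40.7  30.6]
0 123 t79.9 [464.1 142.6  74.4] op17.4 gf35.1 [-23.2 -42.1  34. ]
0 118 t80.2 [464.  142.7  74.3] op18.1 gf35.1 [-26.6 -45.1  37.8]
0 113 t80.4 [463.9 142.7  74.2] op17.8 gf35.1 [-30.2 -45.5  42. ]
0 108 t80.7 [463.9 142.8  74. ] op18.0 gf35.1 [-34.1 -48.   46.4]
0 103 t80.9 [463.8 142.8  73.9] op17.8 gf35.0 [-37.8 -48.   50.2]
0 98 t81.2 [464.2 142.5  73.8] op18.3 gf35.0 [-41.7 -48.5  54.4]
0 93 t81.4 [465.7 142.2  73.7] op19.7 gf35.0 [-44.  -49.4  55.4]
0 88 t81.7 [468.5 142.1  73.6] op23.1 gf35.0 [-42.8 -49.   55.7]
0 83 t81.9 [496.1 151.2  74.2] op10.8 gf0.0 [3.4 1.8 0.5]
 t82.1 [504.7 177.2  75.2] op0.4 gf0.0 [ 0.3  0.9 -0.1]
 t85.3 [519.1  41.9 327.9] op92.8 gf0.0 [ 0.5 -0.5  0.2]
red [397.6  25.2] [606.4 237.1 109. ]
red [160.6 126.5] [354.1 131.4 109. ]
red [272.5 137.8] [477.3 113.6 109. ]
red [ 32.1 219. ] [144.8  30.8 109. ]
```

View pics/finc2.png

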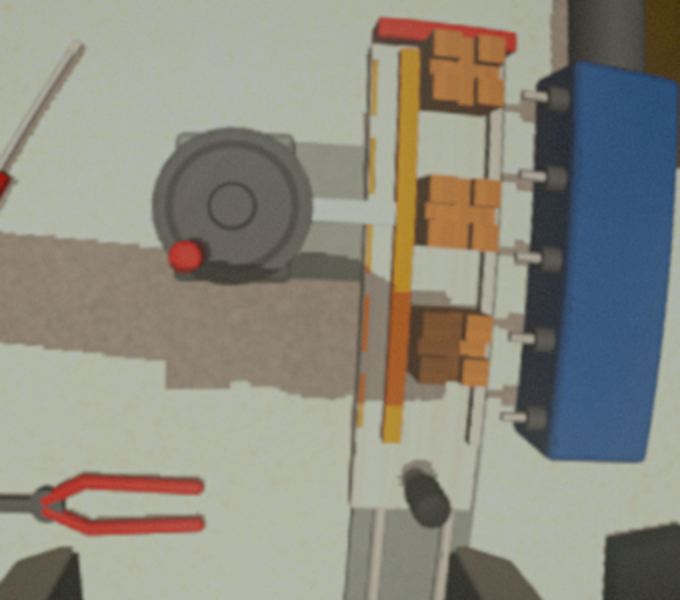

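The knob hit a hard stop at about 178°, then sprang back to crop (186,256) when the fingers slipped off. I'll measure how far the bar has travelled to tell whether that was the real end stop.

Run:
```python
from h import *
def inv(p):
    a=np.radians(YAW);c,s=np.cos(a),np.sin(a);d=np.array(p[:2])-DK;return np.array([c*d[0]+s*d[1],-s*d[0]+c*d[1]])
for n in("w2","deck","home","fin","fin2"):
    c=pickle.load(open(f"pics/{n}.pkl","rb"));hsv=cv2.cvtColor(c["pixels"],cv2.COLOR_RGB2HSV)
    m=cv2.inRange(hsv,np.array((10,160,90)),np.array((22,255,255)));m[:, :250]=0;m[:,440:]=0;m[300:]=0
    o=[]
    for v in range(0,300):
        u=np.flatnonzero(m[v])
        if len(u)==0: continue
        g=np.split(u,np.flatnonzero(np.diff(u)>1)+1)
        for k in g:
            if 5<=len(k)<=13:
                a=inv(onz(c,k[0]-.5,v,42));b=inv(onz(c,k[-1]+.5,v,42))
                if 9<b[0]-a[0]<16 and -120<b[1]<125: o.append((b[0],a[0],b[1]))
    o=np.array(o);print(n,len(o),np.median(o,0).round(1) if len(o) else "",np.percentile(o[:,0],[10,90]).round(1) if len(o) else "")
```

```text
w2 81 [-38.  -48.4 -79.1] [-38.7 -37.3]
deck 145 [-37.7 -48.  -27.2] [-38.5 -37.1]
home 195 [-38.3 -48.9   3.9] [-38.8 -37.7]
fin 193 [-13.4 -24.8   2.1] [-14.6 -12.3]
fin2 195 [-14.7 -26.1   3. ] [-16.  -13.7]
```

Run:
```python
from h import *
p=np.array([477.3,113.6]);v=p-H;a0=np.arctan2(v[1],v[0])
a=pose_best((*p,150),115);print(a)
arm.move_pose((*p,150),Rt(a));arm.servo_line((*p,75),velocity=100,force_limit=8)
arm.close_gripper(squeeze=25);s0=st("knob");f0=s0["ft_force"]
for i in range(1,40):
    b=a0-np.radians(4*i);q=H+36*np.array([np.cos(b),np.sin(b)])
    arm.servo_line((*q,75),velocity=60);s=arm.read_state()
    w=s["ee_pos"][:2]-H;n=np.hypot(*(s["ft_force"]-f0)[:2])
    if i%3==0 or n>12: print(i,round(np.degrees(b)%360,1),np.round(np.degrees(np.arctan2(w[1],w[0]))%360,1),np.round(np.hypot(*w),1),round(n,1))
    if n>12 or s["opening"]<15: break
arm.servo_line((*(s["ee_pos"][:2]),75),velocity=30);s=st("relaxed")
arm.gripper_open();p=arm.read_state()["ee_pos"]
arm.servo_line((p[0],p[1],170),velocity=150)
arm.move_pose((612,60,215),Rt(YAW));c=snap("fin3")
arm.move_pose((520,40,330),Rt(0));d=snap("fin4");st("")
for ce,s,m in blobs(d["pixels"],(0,150,60),(8,255,255),100)[:4]:print("red",ce,onz(d,*ce,109).round(1))
cv2.imwrite("pics/fin3c.png",cv2.resize(c["pixels"][0:210,180:460,::-1],(800,600),interpolation=2))
```

```text
295
knob t88.2 [477.4 113.4  75. ] op17.6 gf25.0 [-0.2 -0.5  0. ]
3 217.0 216.5 35.1 5.7
6 205.0 205.3 35.3 6.4
9 193.0 193.9 35.4 5.0
12 181.0 182.0 35.6 5.8
15 169.0 176.5 35.8 7.9
17 161.0 176.2 35.7 14.1
relaxed t93.0 [464.4 141.9  75. ] op17.4 gf25.0 [ 4.  -1.6 -4.1]
 t96.7 [519.8  41.4 328.3] op93.2 gf0.0 [-0.2  0.2 -0. ]
red [396.1  25.2] [606.5 237.  109. ]
red [159.9 126.6] [354.3 131.4 109. ]
red [258.5 111.1] [464.2 141.8 109. ]
red [ 31.6 219.4] [144.8  30.7 109. ]
```

View pics/fin3c.png

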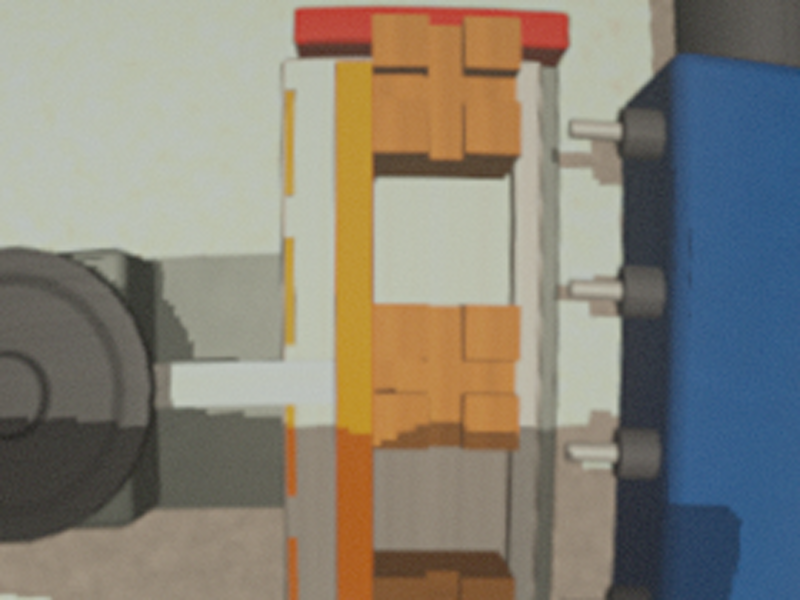

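The wheel meets the same rigid stop again (176°). The bar-to-fence gap measures about 44 mm (crop x 374 to 512), which matches fully closed. The blocks lie squarely against the bar and upright, and the carriage is home, so I'm handing in.

```bash
python3 -c "
from h import *
st('');print(arm.hand_in())"
```

```text
t96.7 [519.8  41.4 328.3] op93.2 gf0.0 [-0.2  0.2 -0. ]
the job is handed in; nothing more can be done
None
```

I handed the job in at 96.7 s with the carriage home, the three lamp tops I could find upright on the deck and lined up, and the handwheel wound to its stop; the result wasn't shown, and one regrip while winding put about 85 N on the wrist (limit 120 N).

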